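# Issue one eraser from the desk dispenser into the drawing kit that lacks one

### The job

Two drawing-kit trays stand side by side next to the eraser dispenser, and one of them still lacks its eraser. Press the dispenser's plunger fully down once and let it come back up, so that a single eraser slides out in front, then push that eraser across the desk into the tray without an eraser, until it lies flat and wholly inside. Only push it with the fingers: nothing is to be lifted or carried, and the filled kit, the erasers in the magazine and the other things on the desk stay as they are.

Things in the scene. Friction and masses are not known exactly. Their poses are not given: they have to be found in the camera images.
- dispenser: Eraser dispenser, grey, fixed, 143 (x) x 56 x 138 mm (z). Origin on the desk under the magazine's centre, z up; erasers come out to its -x. Magazine of four corner angles, 54 mm high: x -30 to +32 mm, 36 mm wide, three erasers stacked flat along x. Plunger tower: x +54 to +112 mm, 37 mm wide, top at 88 mm. 2 mm base plate ends at x = -31 mm; nothing in front of it.
- plunger_top (a point): Centre of the top of the plunger's black round cap, 32 mm in diameter, 85 mm from the dispenser's origin along its +x; 138 mm above the desk when up, 105 mm fully down. Pressed straight down.
- landing (a point): Point about where the centre of the pushed-out eraser comes to lie on the desk, its long side along the dispenser's x, 63 mm from the dispenser's origin along its -x (a few mm further if pressed briskly). Axes as the dispenser's.
- vacant_bay (a point): Middle of the front bay of the vacant tray, on its 2 mm floor, 8 mm from the tray's origin along its +y. The bay is 74 mm wide (x) and reaches from a 7 mm high divider (tray y -19 mm) to the upper edge of the lip (tray y +38 mm).
- plunger (a joint): Plunger travel: 0 up, 0.033 m fully down (hard stop). A spring brings it up: 2 N at the top, 5 N at the bottom when pressed slowly; a quick press (0.2 m/s) can meet over 12 N. It pushes the lowest eraser out through a bell crank, 2 mm for each 1 mm of press; when it is up again the next eraser drops down, so a second press pushes that one out.
- eraser_1: The lowest eraser in the magazine, the one that comes out: white eraser in a blue card sleeve, 23 (its x) x 52 (its y) x 13 mm (z), about 22 g. Origin at the centre of its underside, its z up.
- eraser_end_a (a point): Middle of one short end of that eraser, at its underside, 26 mm from its origin along its +y.
- eraser_end_b (a point): The other short end, 26 mm along its -y.
- eraser_2: The middle eraser of the magazine, alike.
- eraser_3: The top eraser of the magazine, alike.
- tray_vacant: Kit tray without eraser: low wooden tray, fixed, 80 (x) x 104 mm (y), either of the two. Origin on the desk, mid-width, 50 mm from its back; z up; mouth open to its +y, toward the desk in front of the dispenser. 2 mm floor to y +38 mm, then a lip sloping to the desk at y +54 mm, over which an eraser slides. Side walls 12 mm high to y +38 mm, 3 mm thick. Behind the divider: a sharpener.
- tray_filled: The other tray, same make and axes, 83 mm beside it along the trays' x; it already has its eraser.
- eraser_set: The eraser that already lies in the filled tray, same size; stays there.
- sharpener_1: Small brass sharpener, 15 x 24 x 12 mm, in the back compartment of the vacant tray.
- sharpener_2: Same, in the filled tray.
- pencil: Pencil, 166 mm long, in the groove of the 182 x 20 x 11 mm wooden ledge along the backs of both trays.
- mug: Mug, bystander, 91 mm high, at the far right.
- masking_tape: Roll of masking tape lying flat, 103 mm across, bystander, at the left.
- ink_brush: Brush, 190 mm long, lying behind the trays to the far side, bystander.
- earbud_case: White earphone case, 45 x 55 x 22 mm, bystander, to the left of the dispenser.
Things that resemble listed ones, but are neither listed nor needed, are in the scene too. What is shaped like the eraser_3 but brown or red is not meant.

How it is judged:
By the outcome, as a careful person would: the job done as asked, in the order asked, and still so for the second after the job is handed in, with the robot touching nothing.
It also fails if it takes over 54 s, if anything falls off the work surface, if the arm or the gripper's body presses on something with over 40 N, if the wrist force passes 120 N, or if a joint passes its speed limit or range.

### The arm

A 6-joint arm with a two-finger parallel gripper is mounted at the origin on a cart in front of the work surface, level with it; the furniture and walls round the work are solid. World frame = base frame: x ahead of the robot, y to its left, z up, the work surface at z = 0. Lengths are in m, angles in rad, forces in N, time in s.
With the tool pointing down it reaches from about 0.375 to 0.975 m from the base axis. Payload 3.8 kg.
Tool frame: the origin (TCP) lies midway between the tips of the shut fingers; the grasp point (between the pads) lies 19 mm behind it; z points along the fingers, y is the line along which they close (so a half turn about z gives the same grasp; the last joint's range is limited). The gripper opens to 85 mm and grips with 20 to 120 N. Pads are 22 mm wide; open, the fingers measure 114 mm over their backs; the gripper's body (76 mm by 85 mm) begins 54 mm behind the grasp point. The pads swing forward as they close: fully open they stand 13 mm farther back than shut.
Start: joints at [-1.24, 0.264, 1.604, -0, 1.274, -0.037], TCP at [0.243, -0.63, 0.231] pointing down, gripper open.
Joint ranges: [-2.63, 2.63], [-0.94, 2.18], [0.31, 2.57], [-1.31, 4.45], [0, 2.66], [-2.55, 2.55]. Speed limits (rad/s): [2.57, 2.57, 3.14, 3.14, 3.14, 3.14].

### API

Orientations are given as a rotation vector (axis times angle).
In Python, from workcell import bot, cams gives the robot as it stands.
- The arm moves only by the tool play_rows, never from a script. Its argument "rows" is a list of rows, each a list of 2 entries, a list of its own where there are three numbers: the shift along the tool's x, y, z scaled (see below), then the turn, a rotation vector about the tool's x, y, z scaled (see below). A call has 1 to 20 rows; each row is the pose to reach, as a shift and turn from the pose commanded when the call began, along the tool's axes at that moment; what a row does not reach only later rows make up. The controller multiplies each number of a shift by 250 mm and each number of a turn by 45 degrees. A row lasts 1/12 s, in which the tool goes at most 41.7 mm and 7.16 degrees, less where a joint would pass 70% of its speed; a pose out of reach is approached as far as the arm can. A call with a number of a shift or a turn outside -1 to 1 is refused whole. A call with a gripper value outside its range is refused whole. "claw" is the opening, from -1 (shut) to 1 (fully open), set as the call begins (left out, the last holds). The fingers move at their own pace and stop on an object; "newtons" is the grip in N (left out, the last holds). Time passes only in rows, so rows that repeat a pose let the fingers close. It gives the time, the measured TCP pose, the force, the opening and the grip force at its end, in the units of the state.
- bot.read_state(): the state, without advancing time (a new reading comes with each control period).
- cams.read_camera(name): name is "side" or "top" or "wrist"; returns a dict with "image" (480x640x3 uint8, red, green, blue), "K" (3x3 intrinsics, pixels), "T" (4x4, takes a point from camera to world coordinates); the wrist camera has in their place "mount" (4x4, takes a point from camera to tool coordinates, whose origin is the TCP and whose axes are the flange's). Camera axes: x right, y down, z forward; pixel columns grow to the right and rows downward; lengths in m; the calibration is good to about 2 mm. A picture is of the moment at which its call begins: read the wrist's pose just before it. There is no depth.
- bot.finish_job(): hands the job in; it is judged then, once.
The state is a dict: "time": time; "q": joint angles; "joint_vel": joint speeds; "joint_torque": joint torques, N m; "tool_pos": TCP position; "tcp_rot": TCP orientation; "wrist_force": force on the tool from outside, world axes, zero at the start; "torque": the same for the moment, N m; "width": opening from 0.0 (shut) to 1.0 (fully open); "grip_force": force on a finger pad.
Only numpy, scipy, OpenCV 4.12 (cv2) and the standard library are available. Lean on these libraries where they do the work, as an engineer would, in place of code of your own. Each camera call takes 0.05 s, during which the arm holds its last target. There are 200 camera calls.

## Working session

There is one attempt and no reset: what is moved stays moved. The work goes in short steps, Python scripts to look and compute and a tool call to move; the robot and the scene stay as the last step left them, time stands still between calls to the robot, and variables do not carry over. Pictures are saved under pics/ and viewed, at most 10 in all, crops included, and the job is handed in when it is done.

Besides the shell and the picture viewer there is one more tool, called after "Call:" as name(argument=value, ...), one argument or row to a line, values as JSON. play_rows: Moves the arm, as the interface text tells. Its arguments: {"type":"object","properties":{"rows":{"type":"array","items":{"type":"array"}},"claw":{"type":"number"},"newtons":{"type":"number"}},"required":["rows"]}

```bash
mkdir -p pics; cat > h.py <<'E'
import numpy as np,cv2
from scipy.spatial.transform import Rotation as R
from workcell import bot,cams
def snap(n,f):
    c=cams.read_camera(n); cv2.imwrite('pics/'+f,c['image'][:,:,::-1]); return c
def ray(c,px,T=None):
    T=c['T'] if T is None else T
    d=T[:3,:3]@np.linalg.solve(c['K'],[px[0],px[1],1.]); return T[:3,3],d
def onz(c,px,z,T=None):
    o,d=ray(c,px,T); return o+d*(z-o[2])/d[2]
def tri(rs):
    A=0;b=0
    for o,d in rs:
        d=d/np.linalg.norm(d);P=np.eye(3)-np.outer(d,d);A=A+P;b=b+P@o
    x=np.linalg.solve(A,b); return x,[np.linalg.norm((np.eye(3)-np.outer(d,d)/(d@d))@(x-o)) for o,d in rs]
def proj(c,p,T=None):
    T=c['T'] if T is None else T
    q=c['K']@(T[:3,:3].T@(np.array(p)-T[:3,3])); return q[:2]/q[2]
E
python3 - <<'E'
from h import *
import pickle
d={n:snap(n,n+'0.png') for n in('top','side')}
pickle.dump(d,open('c0.pkl','wb'))
for n in d: print(n,d[n]['K'][0],d[n]['T'].round(3).tolist())
print(bot.read_state())
E
```

```text
top [515.22901483   0.         315.29641548] [[-0.019, -0.988, 0.15, 0.397], [-0.999, 0.024, 0.032, -0.054], [-0.035, -0.149, -0.988, 1.146], [0.0, 0.0, 0.0, 1.0]]
side [527.32481195   0.         323.38217371] [[0.938, -0.225, 0.264, 0.291], [-0.347, -0.609, 0.714, -0.797], [0.0, -0.761, -0.649, 0.782], [0.0, 0.0, 0.0, 1.0]]
{'time': 0.1, 'q': array([-1.23986777e+00,  2.64693150e-01,  1.60525867e+00, -8.13756181e-06,
        1.27371156e+00, -3.69203994e-02]), 'joint_vel': array([ 0.00133267, -0.0006368 , -0.00452849,  0.00031898, -0.00020948,
        0.00152755]), 'joint_torque': array([-1.65775327e-04, -5.16708791e+01, -3.68589342e+01, -3.00169609e-05,
        6.29677379e-03, -1.22797755e-05]), 'tool_pos': array([ 0.24249983, -0.62921303,  0.23006473]), 'tcp_rot': array([-3.08659160e+00, -5.74192814e-01,  4.88205929e-04]), 'wrist_force': array([0.46897995, 1.09301201, 0.70882067]), 'torque': array([ 0.04902944, -0.04034942, -0.00464686]), 'grip_force': 0.0, 'width': 0.9964683210379789}
```

View pics/top0.png

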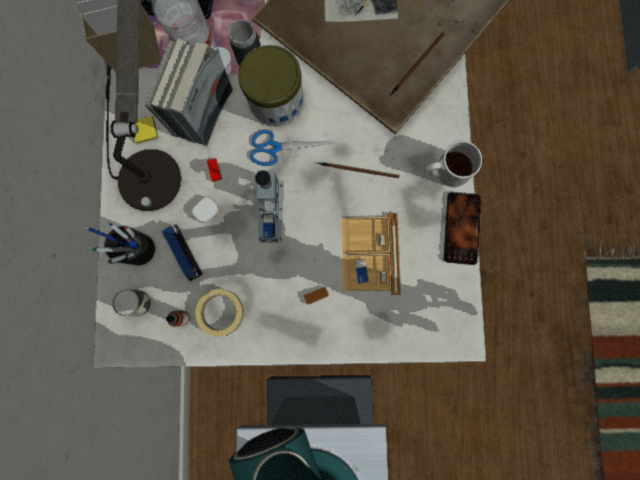

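View pics/side0.png

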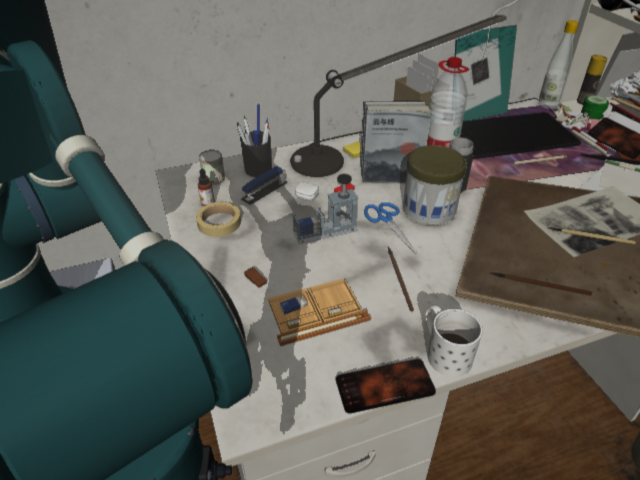

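Top view: the dispenser is at (268,205), with its cap at (263,178) and magazine at (268,228), so erasers exit downward in the image. The trays are at (367,235), which looks vacant, and (367,270), which holds a blue eraser. Possible confusions: a brown block at (315,295), a red block at (214,170), the filled tray's eraser at (362,271) and a white earbud case at (204,208). None of these is wanted; the target is the blue eraser at (268,228). I'll check with close crops.

```bash
python3 - <<'E'
from h import *
a=cv2.imread('pics/top0.png')[160:305,240:420]
b=cv2.imread('pics/side0.png')[165:350,250:380]
cv2.imwrite('pics/ta.png',cv2.resize(a,None,fx=4,fy=4,interpolation=cv2.INTER_CUBIC))
cv2.imwrite('pics/sb.png',cv2.resize(b,None,fx=3.2,fy=3.2,interpolation=cv2.INTER_CUBIC))
E
```

```text
(no output)
```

View pics/ta.png

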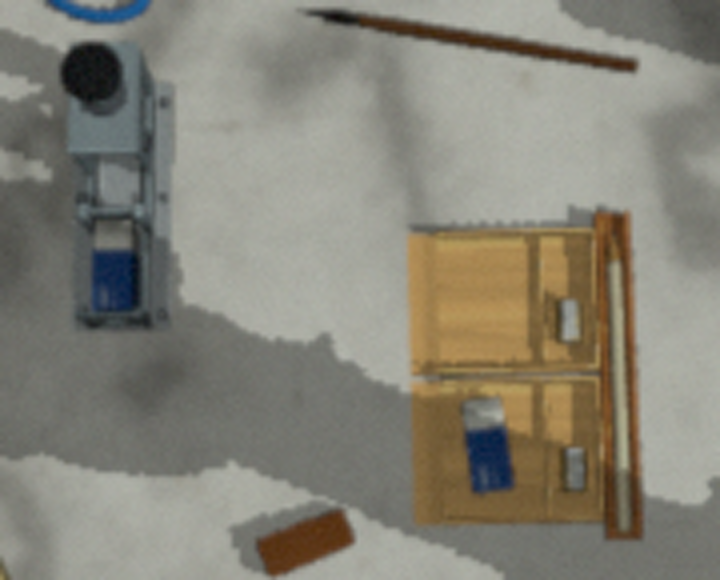

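View pics/sb.png

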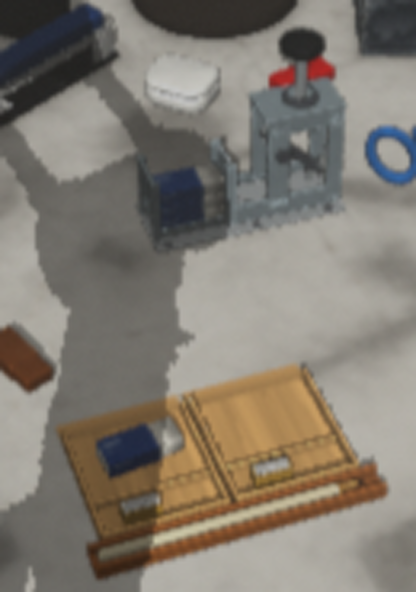

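The crops confirm it. The near tray holds a blue eraser at top crop (488,445), and the far tray's front bay is empty at crop (480,305). Cap centre is at crop (92,71) top and (302,43) side.

```bash
python3 - <<'E'
from h import *
import pickle
d=pickle.load(open('c0.pkl','rb'));t,s=d['top'],d['side']
A=lambda x,y:(x/4+240-.4,y/4+160-.4); B=lambda x,y:(x/3.2+250-.3,y/3.2+165-.3)
def both(n,a,b):
    x,e=tri([ray(t,A(*a)),ray(s,B(*b))]); print(n,x.round(4),np.round(e,4)); return x
cap=both('cap',(92,71),(302,43))
both('lip far',(409,229),(303,366)); both('lip near(mid)',(411,375),(187,395))
both('backfar',(597,229),(356,458)); both('backmid',(600,375),(232,502))
both('lip nearend',(414,522),(60,430))
both('sharp',(569,320),(271,469));both('er set',(488,445),(142,446))
both('basecorner near right',(169,327),(222,240)) ;both('base near left',(76,327),(158,252))
both('base far right',(173,85),(343,208))
both('mag top near right',(150,322),(199,214))
for n,p,z in [('lipfar',(409,229),0),('lipmid',(411,375),0),('lipnear',(414,522),0),('backfar',(597,229),.012),('backmid',(600,375),.01),('baseNR',(169,327),0.002),('baseFR',(175,85),.002),('capz138',(92,71),.138),('eraser3 top c',(115,265),.041)]: print(n,onz(t,A(*p),z).round(4))
for n,p,z in [('lipfar',(303,366),0),('lipmid',(187,395),0),('lipnear',(60,430),0),('capz138',(302,43),.138)]: print('s',n,onz(s,B(*p),z).round(4))
E
```

```text
cap [0.6638 0.0834 0.1325] [0.0004 0.0004]
lip far [ 0.6029 -0.078  -0.0048] [0.0006 0.0006]
lip near(mid) [ 0.5212 -0.0771 -0.0038] [0.0021 0.0021]
backfar [ 0.5956 -0.1813  0.0171] [0.0001 0.0001]
backmid [ 0.5158 -0.1807  0.0085] [0.0004 0.0004]
lip nearend [ 0.4381 -0.0763 -0.006 ] [0.0008 0.0008]
sharp [ 0.5468 -0.1649  0.0087] [0.0003 0.0003]
er set [ 0.4792 -0.118   0.0065] [0.001 0.001]
basecorner near right [0.5706 0.0527 0.0039] [0.0227 0.0227]
base near left [ 0.562   0.1182 -0.0554] [0.0045 0.0045]
base far right [0.6881 0.0548 0.0019] [0. 0.]
mag top near right [0.5646 0.0634 0.0221] [0.0159 0.0159]
lipfar [ 0.6015 -0.0777  0.    ]
lipmid [ 0.5187 -0.0766  0.    ]
lipnear [ 0.4371 -0.0761  0.    ]
backfar [ 0.5967 -0.1819  0.012 ]
backmid [ 0.5153 -0.1805  0.01  ]
baseNR [0.5487 0.0584 0.002 ]
baseFR [0.6881 0.0536 0.002 ]
capz138 [0.6619 0.0828 0.138 ]
eraser3 top c [0.5783 0.0837 0.041 ]
s lipfar [ 0.6016 -0.0824  0.    ]
s lipmid [ 0.5222 -0.0808  0.    ]
s lipnear [ 0.4377 -0.0819  0.    ]
s capz138 [0.6611 0.076  0.138 ]
```

```bash
cat >> h.py <<'E'
def go(x,y,z,yd,n=1):
    "yd: angle (deg) of tool y in the world; prints units for 1/n of the way"
    s=bot.read_state(); M=R.from_rotvec(s['tcp_rot']); a=np.radians(yd)
    Y=np.array([np.cos(a),np.sin(a),0]);Z=np.array([0,0,-1.]);G=R.from_matrix(np.c_[np.cross(Y,Z),Y,Z])
    d=M.inv().apply(np.array([x,y,z])-s['tool_pos'])/n
    print('t',s['time'].__round__(2),'pos',s['tool_pos'].round(4),'F',s['wrist_force'].round(1),'w',round(s['width'],2))
    print('shift',(d/.25).round(3),'turn',((M.inv()*G).as_rotvec(degrees=True)/45/n).round(3),'mm',np.linalg.norm(d*1e3).round(1))
E
python3 - <<'E'
from h import *
go(.663,.083,.2,0,3)
c=cams.read_camera('wrist');print(c['mount'].round(3).tolist())
E
```

```text
t 0.1 pos [ 0.2425 -0.6292  0.2301] F [0.5 1.1 0.7] w 1.0
shift [ 0.865 -0.684  0.042] turn [-0.001 -0.001 -0.511] mm 275.9
[[-0.0, -0.962, -0.273, 0.069], [1.0, -0.0, -0.0, 0.0], [0.0, -0.273, 0.962, -0.143], [0.0, 0.0, 0.0, 1.0]]
```

Call:
play_rows(
  rows=[
    [[0.865, -0.684, 0.0], [0, 0, -0.51]],
    [[0.865, -0.684, 0.0], [0, 0, -0.51]],
    [[0.865, -0.684, 0.0], [0, 0, -0.51]],
    [[0.865, -0.684, 0.0], [0, 0, -0.51]],
    [[0.865, -0.684, 0.0], [0, 0, -0.51]],
    [[0.865, -0.684, 0.0], [0, 0, -0.51]],
    [[0.865, -0.684, 0.0], [0, 0, -0.51]],
    [[0.865, -0.684, 0.0], [0, 0, -0.51]],
  ],
  claw=-1,
  newtons=20,
)

```text
time: 0.82
tool_pos: [0.3849, -0.388, 0.231]
tcp_rot: [-2.908, -1.183, -0.002]
wrist_force: [0.1, -0.1, -0.9]
width: -0.001
grip_force: 0.0
```

```bash
python3 -c "
from h import *
go(.663,.083,.22,0,2.3)"
```

```text
t 0.82 pos [ 0.3849 -0.388   0.231 ] F [ 0.1 -0.1 -0.9] w -0.0
shift [ 0.918 -0.249  0.021] turn [-0.    -0.001 -0.442] mm 237.9
```

Call:
play_rows(
  rows=[
    [[0.918, -0.249, 0.02], [0, 0, -0.44]],
    [[0.918, -0.249, 0.02], [0, 0, -0.44]],
    [[0.918, -0.249, 0.02], [0, 0, -0.44]],
    [[0.918, -0.249, 0.02], [0, 0, -0.44]],
    [[0.918, -0.249, 0.02], [0, 0, -0.44]],
    [[0.918, -0.249, 0.02], [0, 0, -0.44]],
    [[0.918, -0.249, 0.02], [0, 0, -0.44]],
  ],
)

```text
time: 1.4
tool_pos: [0.5068, -0.1844, 0.226]
tcp_rot: [-2.662, -1.666, -0.003]
wrist_force: [-0.6, -0.7, 0.3]
width: 0.001
grip_force: 0.0
```

```bash
python3 -c "
from h import *
go(.663,.083,.22,0,1.3)"
```

```text
t 1.4 pos [ 0.5068 -0.1844  0.226 ] F [-0.6 -0.7  0.3] w 0.0
shift [0.95  0.073 0.02 ] turn [ 0.    -0.002 -0.443] mm 238.3
```

Call:
play_rows(
  rows=[
    [[0.95, 0.0, 0.02], [0, 0, -0.57]],
    [[0.95, 0.0, 0.02], [0, 0, -0.57]],
    [[0.95, 0.0, 0.02], [0, 0, -0.57]],
    [[0.95, 0.0, 0.02], [0, 0, -0.57]],
    [[0.95, 0.0, 0.02], [0, 0, -0.57]],
    [[0.95, 0.0, 0.02], [0, 0, -0.57]],
    [[0.95, 0.0, 0.02], [0, 0, -0.57]],
  ],
)

```text
time: 1.98
tool_pos: [0.6115, 0.0286, 0.2207]
tcp_rot: [-2.227, -2.215, -0.003]
wrist_force: [-0.2, -0.1, 0.8]
width: -0.002
grip_force: 0.0
```

```bash
python3 -c "
from h import *
import pickle
s=bot.read_state();c=snap('wrist','w1.png');c['T']=np.r_[np.c_[R.from_rotvec(s['tcp_rot']).as_matrix(),s['tool_pos']],[[0,0,0,1]]]@c['mount']
pickle.dump(c,open('w1.pkl','wb'))
print(proj(c,[.663,.083,.138]),proj(c,[.515,.088,0]))
go(.663,.083,.16,0)"
```

```text
[412.749327   155.49181375] [202.29270202 139.99290569]
t 2.03 pos [0.6104 0.0262 0.2206] F [-0.2  0.1  0.4] w 0.0
shift [0.228 0.209 0.242] turn [-0.001  0.    -0.007] mm 98.3
```

View pics/w1.png

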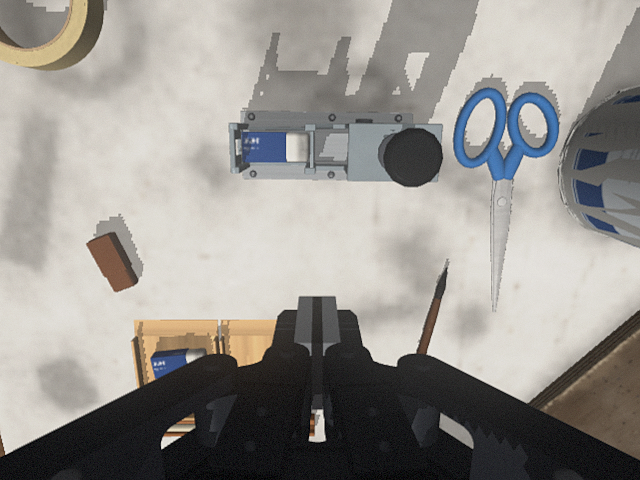

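The cap is at (413,157), within 2 px of the predicted (412.7,155.5). The dispenser's axis is parallel to the image rows. The brown block at (112,262) and the filled tray at bottom left are both clear of the planned path.

Call:
play_rows(
  rows=[
    [[0.226, 0.208, 0.1], [0, 0, 0]],
    [[0.226, 0.208, 0.24], [0, 0, 0]],
    [[0.226, 0.208, 0.24], [0, 0, 0]],
    [[0.226, 0.208, 0.24], [0, 0, 0]],
    [[0.226, 0.208, 0.24], [0, 0, 0]],
  ],
)

```text
time: 2.45
tool_pos: [0.6608, 0.0791, 0.1595]
tcp_rot: [-2.231, -2.209, 0.006]
wrist_force: [-0.3, 0.4, -0.6]
width: -0.001
grip_force: 0.0
```

```bash
python3 -c "
from h import *
go(.663,.0825,.106,0)"
```

```text
t 2.45 pos [0.6608 0.0791 0.1595] F [-0.3  0.4 -0.6] w -0.0
shift [0.014 0.009 0.214] turn [-0.005  0.002 -0.012] mm 53.6
```

Call:
play_rows(
  rows=[
    [[0.012, 0.008, 0.03], [0, 0, -0.01]],
    [[0.012, 0.008, 0.06], [0, 0, -0.01]],
    [[0.012, 0.008, 0.08], [0, 0, -0.01]],
    [[0.012, 0.008, 0.095], [0, 0, -0.01]],
    [[0.012, 0.008, 0.11], [0, 0, -0.01]],
    [[0.012, 0.008, 0.125], [0, 0, -0.01]],
    [[0.012, 0.008, 0.14], [0, 0, -0.01]],
    [[0.012, 0.008, 0.155], [0, 0, -0.01]],
    [[0.012, 0.008, 0.17], [0, 0, -0.01]],
    [[0.012, 0.008, 0.185], [0, 0, -0.01]],
    [[0.012, 0.008, 0.2], [0, 0, -0.01]],
    [[0.012, 0.008, 0.212], [0, 0, -0.01]],
    [[0.012, 0.008, 0.216], [0, 0, -0.01]],
    [[0.012, 0.008, 0.216], [0, 0, -0.01]],
  ],
)

```text
time: 3.62
tool_pos: [0.6642, 0.0835, 0.1072]
tcp_rot: [2.223, 2.22, -0.0]
wrist_force: [-1.4, -3.6, 4.7]
width: 0.003
grip_force: 2.1
```

Call:
play_rows(
  rows=[
    [[0, 0, 0.006], [0, 0, 0]],
    [[0, 0, 0.01], [0, 0, 0]],
    [[0, 0, 0.012], [0, 0, 0]],
    [[0, 0, 0.012], [0, 0, 0]],
  ],
)

```text
time: 3.95
tool_pos: [0.6644, 0.0837, 0.105]
tcp_rot: [2.222, 2.22, 0.0]
wrist_force: [-3.3, -2.8, 5.8]
width: -0.003
grip_force: 3.3
```

Call:
play_rows(
  rows=[
    [[0, 0, 0.004], [0, 0, 0]],
    [[0, 0, 0.008], [0, 0, 0]],
    [[0, 0, 0.008], [0, 0, 0]],
  ],
)

```text
time: 4.2
tool_pos: [0.6645, 0.0837, 0.1049]
tcp_rot: [2.222, 2.22, 0.001]
wrist_force: [-5.9, -3.6, 14.5]
width: -0.0
grip_force: 7.3
```

The force rose to 14.5 N with no further travel, so the plunger is at its hard stop. I'll retract straight up.

Call:
play_rows(
  rows=[
    [[0, 0, -0.02], [0, 0, 0]],
    [[0, 0, -0.05], [0, 0, 0]],
    [[0, 0, -0.08], [0, 0, 0]],
    [[0, 0, -0.12], [0, 0, 0]],
    [[0, 0, -0.18], [0, 0, 0]],
    [[0, 0, -0.28], [0, 0, 0]],
    [[0, 0, -0.4], [0, 0, 0]],
    [[0, 0, -0.4], [0, 0, 0]],
  ],
)

```text
time: 4.87
tool_pos: [0.6679, 0.0848, 0.2099]
tcp_rot: [2.218, 2.216, 0.014]
wrist_force: [0.8, 0.9, 2.0]
width: 0.002
grip_force: 0.0
```

```bash
python3 -c "
from h import *
go(.54,.01,.205,0)"
```

```text
t 4.87 pos [0.6679 0.0848 0.2099] F [0.8 0.9 2. ] w 0.0
shift [-0.3   -0.512  0.014] turn [ 0.014 -0.002 -0.001] mm 148.3
```

Move to a viewpoint where both the landing and the vacant tray are visible, with the fingers set partly open.

Call:
play_rows(
  rows=[
    [[-0.3, -0.512, 0.0], [0, 0, 0]],
    [[-0.3, -0.512, 0.0], [0, 0, 0]],
    [[-0.3, -0.512, 0.0], [0, 0, 0]],
    [[-0.3, -0.512, 0.0], [0, 0, 0]],
    [[-0.3, -0.512, 0.0], [0, 0, 0]],
    [[-0.3, -0.512, 0.0], [0, 0, 0]],
  ],
)

```text
time: 5.37
tool_pos: [0.5354, 0.0089, 0.2028]
tcp_rot: [2.224, 2.218, 0.002]
wrist_force: [-0.2, -0.1, 0.2]
width: -0.002
grip_force: 0.0
```

```bash
cat >> h.py <<'E'
import pickle
def wr(f):
    s=bot.read_state();c=snap('wrist',f);c['T']=np.r_[np.c_[R.from_rotvec(s['tcp_rot']).as_matrix(),s['tool_pos']],[[0,0,0,1]]]@c['mount']
    pickle.dump(c,open(f[:-4]+'.pkl','wb'));return c
E
python3 -c "
from h import *
c=wr('w2.png'); print(proj(c,[.515,.085,.013]),proj(c,[.56,-.125,.002]))
pickle.dump(snap('top','t2.png'),open('t2.pkl','wb'))"
```

```text
[289.38344032 117.80061877] [343.34746758 354.39762616]
```

View pics/w2.png

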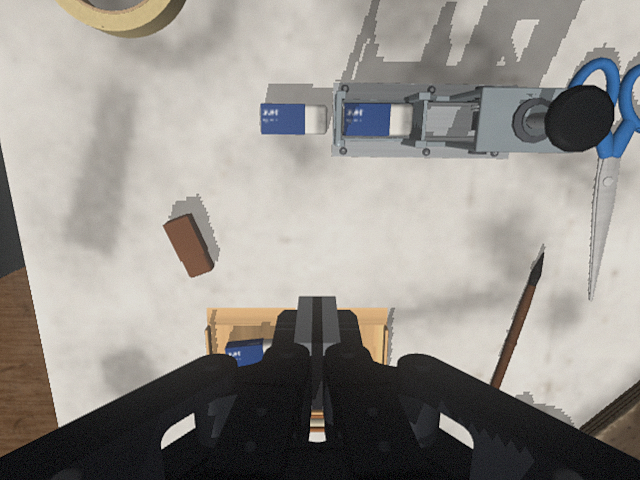

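The eraser is out at (260–328, 103–134), lying straight, with a gap to the magazine. The plunger is up again. The trays' lip runs along row 308 from x=207 to 395.

```bash
python3 -c "
from h import *
c=pickle.load(open('w2.pkl','rb'))
for p,z in [((260,118.5),.013),((328,118.5),.013),((294,103),.013),((294,134),.013),((207,309),0),((393,307),0),((332,155),.002),((332,82),.002),((187,243),.013)]: print(p,onz(c,p,z).round(4))
t=pickle.load(open('t2.pkl','rb'))['image']
h=cv2.cvtColor(t,cv2.COLOR_RGB2HSV);m=(cv2.inRange(h,(105,120,40),(125,255,255))); m[:240]=0;m[290:]=0;m[:,:255]=0;m[:,300:]=0
print(np.argwhere(m)[:, ::-1].mean(0) if m.any() else 0, m.sum()/255)
"
```

```text
(260, 118.5) [0.4925 0.0846 0.013 ]
(328, 118.5) [0.5446 0.0844 0.013 ]
(294, 103) [0.5187 0.0957 0.013 ]
(294, 134) [0.5183 0.073  0.013 ]
(207, 309) [ 0.4364 -0.0796  0.    ]
(393, 307) [ 0.6043 -0.0783  0.    ]
(332, 155) [0.5482 0.0563 0.002 ]
(332, 82) [0.5478 0.1116 0.002 ]
(187, 243) [ 0.4279 -0.0141  0.013 ]
[269.21551724 259.19827586] 116.0
```

```bash
python3 -c "
from h import *
go(.510,.121,.05,0)"
```

```text
t 5.47 pos [0.5371 0.0095 0.203 ] F [ 0.2  0.  -0.1] w 0.0
shift [ 0.446 -0.11   0.612] turn [ 0.003 -0.001 -0.002] mm 191.2
```

Call:
play_rows(
  rows=[
    [[0.15, -0.04, 0.0], [0, 0, 0]],
    [[0.3, -0.08, 0.0], [0, 0, 0]],
    [[0.446, -0.11, 0.05], [0, 0, 0]],
    [[0.446, -0.11, 0.2], [0, 0, 0]],
    [[0.446, -0.11, 0.35], [0, 0, 0]],
    [[0.446, -0.11, 0.48], [0, 0, 0]],
    [[0.446, -0.11, 0.58], [0, 0, 0]],
    [[0.446, -0.11, 0.61], [0, 0, 0]],
    [[0.446, -0.11, 0.61], [0, 0, 0]],
    [[0.446, -0.11, 0.61], [0, 0, 0]],
  ],
  claw=-0.72,
)

```text
time: 6.3
tool_pos: [0.5098, 0.1212, 0.0503]
tcp_rot: [2.222, 2.22, 0.001]
wrist_force: [0.5, 0.6, 0.1]
width: 0.143
grip_force: 0.0
```

```bash
python3 -c "
from h import *
go(.510,.121,.004,0)"
```

```text
t 6.3 pos [0.5098 0.1212 0.0503] F [0.5 0.6 0.1] w 0.14
shift [-0.001  0.001  0.185] turn [ 0.001 -0.    -0.001] mm 46.3
```

Call:
play_rows(
  rows=[
    [[0, 0, 0.05], [0, 0, 0]],
    [[0, 0, 0.1], [0, 0, 0]],
    [[0, 0, 0.14], [0, 0, 0]],
    [[0, 0, 0.17], [0, 0, 0]],
    [[0, 0, 0.184], [0, 0, 0]],
    [[0, 0, 0.184], [0, 0, 0]],
  ],
)

```text
time: 6.8
tool_pos: [0.5087, 0.1206, 0.0037]
tcp_rot: [-2.223, -2.22, 0.0]
wrist_force: [-0.5, 0.6, -0.4]
width: 0.141
grip_force: 0.0
```

Call:
play_rows(
  rows=[
    [[-0.02, 0, 0], [0, 0, 0]],
    [[-0.035, 0, 0], [0, 0, 0]],
    [[-0.05, 0, 0], [0, 0, 0]],
    [[-0.065, 0, 0], [0, 0, 0]],
    [[-0.08, 0, 0], [0, 0, 0]],
    [[-0.1, 0, 0], [0, 0, 0]],
    [[-0.12, 0, 0], [0, 0, 0]],
    [[-0.14, 0, 0], [0, 0, 0]],
    [[-0.16, 0, 0], [0, 0, 0]],
    [[-0.18, 0, 0], [0, 0, 0]],
    [[-0.2, 0, 0], [0, 0, 0]],
    [[-0.22, 0, 0], [0, 0, 0]],
    [[-0.24, 0, 0], [0, 0, 0]],
    [[-0.26, 0, 0], [0, 0, 0]],
    [[-0.28, 0, 0], [0, 0, 0]],
    [[-0.295, 0, 0], [0, 0, 0]],
    [[-0.307, 0, 0], [0, 0, 0]],
    [[-0.316, 0, 0], [0, 0, 0]],
    [[-0.316, 0, 0], [0, 0, 0]],
  ],
)

```text
time: 8.38
tool_pos: [0.5085, 0.0412, 0.0038]
tcp_rot: [-2.223, -2.219, 0.0]
wrist_force: [0.0, 0.8, 0.2]
width: 0.145
grip_force: 0.0
```

Call:
play_rows(
  rows=[
    [[0.06, 0, -0.02], [0, 0, 0]],
    [[0.1, 0, -0.15], [0, 0, 0]],
    [[0.1, -0.15, -0.3], [0, 0, 0]],
    [[0.0, -0.2, -0.4], [0, 0, 0]],
    [[-0.1, -0.25, -0.4], [0, 0, 0]],
    [[-0.12, -0.25, -0.4], [0, 0, 0]],
    [[-0.12, -0.25, -0.4], [0, 0, 0]],
  ],
  claw=-1,
)

```text
time: 8.97
tool_pos: [0.4459, 0.0107, 0.1044]
tcp_rot: [2.224, 2.217, 0.002]
wrist_force: [-0.1, 0.6, 0.3]
width: -0.003
grip_force: 0.0
```

```bash
python3 -c "
from h import *
go(.470,.02,.1,0)
c=wr('w3.png');print(proj(c,[.5185,.02,.013]))"
```

```text
t 8.97 pos [0.4459 0.0107 0.1044] F [-0.1  0.6  0.3] w -0.0
shift [0.037 0.096 0.018] turn [ 0.002  0.    -0.004] mm 26.2
[441.17357622 233.47856255]
```

View pics/w3.png

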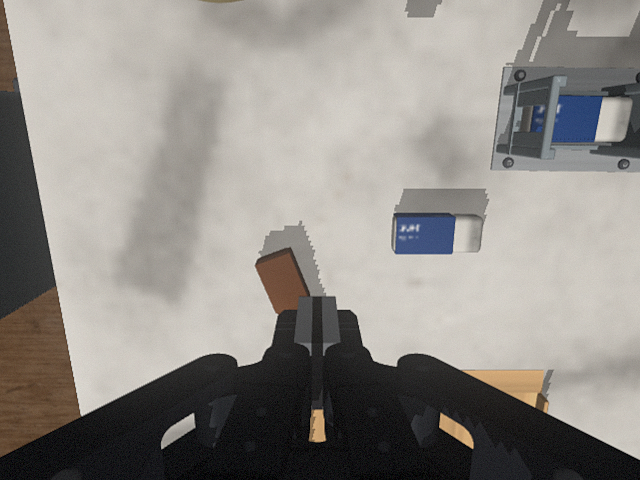

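The eraser lies straight at (391–482, 213–254), so its centre is about (0.516, 0.020). Next is the end push along +x.

```bash
python3 -c "
from h import *
c=pickle.load(open('w3.pkl','rb'))
for p in [(391,233),(482,232),(437,213),(437,254)]: print(onz(c,p,.013).round(4))
go(.466,.0205,.03,0)"
```

```text
[0.4893 0.0204 0.013 ]
[0.5422 0.0208 0.013 ]
[0.5152 0.0321 0.013 ]
[0.517  0.0075 0.013 ]
t 9.02 pos [0.446  0.0114 0.1039] F [0.6 0.3 0.4] w 0.0
shift [0.036 0.079 0.296] turn [ 0.001 -0.    -0.004] mm 77.1
```

Call:
play_rows(
  rows=[
    [[0.036, 0.079, 0.05], [0, 0, 0]],
    [[0.036, 0.079, 0.15], [0, 0, 0]],
    [[0.036, 0.079, 0.25], [0, 0, 0]],
    [[0.036, 0.079, 0.33], [0, 0, 0]],
    [[0.036, 0.079, 0.38], [0, 0, 0]],
    [[0.036, 0.079, 0.4], [0, 0, 0]],
    [[0.036, 0.079, 0.4], [0, 0, 0]],
  ],
)

```text
time: 9.6
tool_pos: [0.4644, 0.0213, 0.0017]
tcp_rot: [-2.22, -2.218, 0.004]
wrist_force: [-0.5, 0.2, -0.7]
width: 0.003
grip_force: 0.0
```

```bash
python3 -c "
from h import *
go(.5195,.0203,.004,0)"
```

```text
t 9.6 pos [0.4644 0.0213 0.0017] F [-0.5  0.2 -0.7] w 0.0
shift [-0.004  0.22  -0.01 ] turn [-0.005 -0.    -0.001] mm 55.1
```

Call:
play_rows(
  rows=[
    [[-0.003, 0.01, -0.01], [0, 0, 0]],
    [[-0.003, 0.025, -0.01], [0, 0, 0]],
    [[-0.003, 0.04, -0.01], [0, 0, 0]],
    [[-0.003, 0.055, -0.01], [0, 0, 0]],
    [[-0.003, 0.07, -0.01], [0, 0, 0]],
    [[-0.003, 0.085, -0.01], [0, 0, 0]],
    [[-0.003, 0.1, -0.01], [0, 0, 0]],
    [[-0.003, 0.115, -0.01], [0, 0, 0]],
    [[-0.003, 0.13, -0.01], [0, 0, 0]],
    [[-0.003, 0.145, -0.01], [0, 0, 0]],
    [[-0.003, 0.16, -0.01], [0, 0, 0]],
    [[-0.003, 0.175, -0.01], [0, 0, 0]],
    [[-0.003, 0.19, -0.01], [0, 0, 0]],
    [[-0.003, 0.203, -0.01], [0, 0, 0]],
    [[-0.003, 0.213, -0.01], [0, 0, 0]],
    [[-0.003, 0.22, -0.01], [0, 0, 0]],
    [[-0.003, 0.22, -0.01], [0, 0, 0]],
  ],
)

```text
time: 11.02
tool_pos: [0.5212, 0.0198, 0.0063]
tcp_rot: [2.223, 2.22, 0.0]
wrist_force: [0.4, 0.5, 0.0]
width: -0.002
grip_force: 0.0
```

Call:
play_rows(
  rows=[
    [[0, -0.04, -0.02], [0, 0, 0]],
    [[0, -0.06, -0.12], [0, 0, 0]],
    [[0, -0.06, -0.25], [0, 0, 0]],
    [[0, -0.06, -0.38], [0, 0, 0]],
    [[0, 0.0, -0.45], [0, 0, 0]],
    [[0, 0.06, -0.45], [0, 0, 0]],
    [[0, 0.1, -0.45], [0, 0, 0]],
    [[0, 0.1, -0.45], [0, 0, 0]],
  ],
)

```text
time: 11.68
tool_pos: [0.5469, 0.0197, 0.1194]
tcp_rot: [2.222, 2.219, 0.002]
wrist_force: [0.1, 0.6, -0.3]
width: -0.002
grip_force: 0.0
```

```bash
python3 -c "
from h import *
c=wr('w4.png');print(proj(c,[.56,.02,.013]))"
```

```text
[337.53883861 242.03333949]
```

View pics/w4.png

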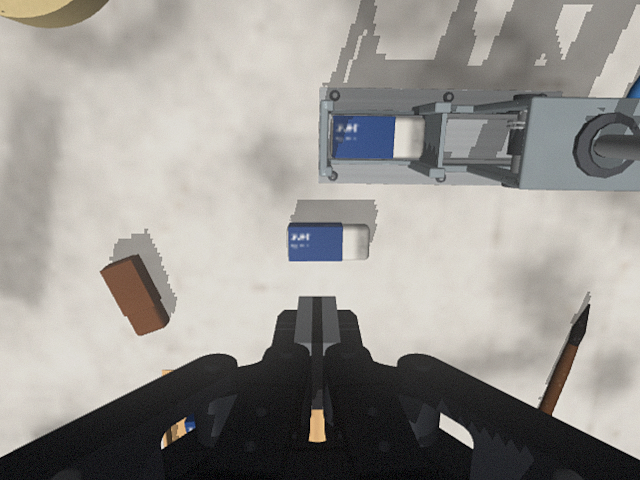

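The eraser is still straight at (287–370, 222–262), centred at about x=0.554. It needs about 6 mm more in +x, which a slight diagonal in the final push will give.

```bash
python3 -c "
from h import *
c=pickle.load(open('w4.pkl','rb'))
for p in [(287,242),(370,242),(328,222),(328,262)]: print(onz(c,p,.013).round(4))
go(.555,.0485,.006,0)"
```

```text
[0.5286 0.0201 0.013 ]
[0.5802 0.02   0.013 ]
[0.554  0.0328 0.013 ]
[0.5541 0.0069 0.013 ]
t 11.73 pos [0.5451 0.0198 0.1182] F [-0.4  0.3 -0.9] w -0.0
shift [0.115 0.04  0.449] turn [-0.002 -0.    -0.002] mm 116.3
```

Call:
play_rows(
  rows=[
    [[0.06, 0.04, 0.0], [0, 0, 0]],
    [[0.115, 0.04, 0.0], [0, 0, 0]],
    [[0.115, 0.04, 0.1], [0, 0, 0]],
    [[0.115, 0.04, 0.2], [0, 0, 0]],
    [[0.115, 0.04, 0.28], [0, 0, 0]],
    [[0.115, 0.04, 0.34], [0, 0, 0]],
    [[0.115, 0.04, 0.39], [0, 0, 0]],
    [[0.115, 0.04, 0.42], [0, 0, 0]],
    [[0.115, 0.04, 0.44], [0, 0, 0]],
    [[0.115, 0.04, 0.445], [0, 0, 0]],
    [[0.115, 0.04, 0.445], [0, 0, 0]],
  ],
  claw=-0.72,
)

```text
time: 12.65
tool_pos: [0.5559, 0.0486, 0.0077]
tcp_rot: [2.223, 2.22, 0.0]
wrist_force: [0.5, 0.2, -0.3]
width: 0.139
grip_force: 0.0
```

```bash
python3 -c "
from h import *
go(.5615,-.102,.006,0)"
```

```text
t 12.65 pos [0.5559 0.0486 0.0077] F [ 0.5  0.2 -0.3] w 0.14
shift [-0.602  0.023  0.007] turn [ 0.    -0.    -0.002] mm 150.7
```

Call:
play_rows(
  rows=[
    [[-0.015, 0.0, 0.007], [0, 0, 0]],
    [[-0.035, 0.0, 0.007], [0, 0, 0]],
    [[-0.05, 0.0, 0.007], [0, 0, 0]],
    [[-0.065, 0.001, 0.007], [0, 0, 0]],
    [[-0.085, 0.003, 0.007], [0, 0, 0]],
    [[-0.105, 0.005, 0.007], [0, 0, 0]],
    [[-0.125, 0.007, 0.007], [0, 0, 0]],
    [[-0.145, 0.009, 0.007], [0, 0, 0]],
    [[-0.165, 0.011, 0.007], [0, 0, 0]],
    [[-0.185, 0.013, 0.007], [0, 0, 0]],
    [[-0.205, 0.015, 0.007], [0, 0, 0]],
    [[-0.225, 0.017, 0.007], [0, 0, 0]],
    [[-0.245, 0.019, 0.007], [0, 0, 0]],
    [[-0.265, 0.021, 0.007], [0, 0, 0]],
    [[-0.285, 0.023, 0.007], [0, 0, 0]],
    [[-0.305, 0.025, 0.007], [0, 0, 0]],
    [[-0.325, 0.026, 0.007], [0, 0, 0]],
    [[-0.34, 0.026, 0.007], [0, 0, 0]],
    [[-0.35, 0.026, 0.007], [0, 0, 0]],
    [[-0.35, 0.026, 0.007], [0, 0, 0]],
  ],
)

```text
time: 14.32
tool_pos: [0.5622, -0.0396, 0.0058]
tcp_rot: [2.223, 2.219, -0.0]
wrist_force: [0.4, -0.5, -0.4]
width: 0.14
grip_force: 0.0
```

```bash
python3 -c "
from h import *
go(.5615,-.102,.006,0)
c=snap('top','t5.png');s=snap('side','s5.png')
print(proj(c,[.56,-.062,.013]),proj(s,[.56,-.062,.013]))
a=cv2.imread('pics/t5.png')[190:310,280:420];b=cv2.imread('pics/s5.png')[220:350,250:385]
f=lambda i:cv2.resize(i,(400,int(i.shape[0]*400/i.shape[1])),interpolation=cv2.INTER_CUBIC)
a,b=f(a),f(b);o=np.zeros((max(len(a),len(b)),800,3),np.uint8);o[:len(a),:400]=a;o[:len(b),400:]=b;cv2.imwrite('pics/m5.png',o)"
```

```text
t 14.32 pos [ 0.5622 -0.0396  0.0058] F [ 0.4 -0.5 -0.4] w 0.14
shift [-0.25  -0.002 -0.001] turn [ 0.     0.    -0.002] mm 62.5
[335.35674999 234.38035735] [322.28817262 273.03610174]
```

View pics/m5.png

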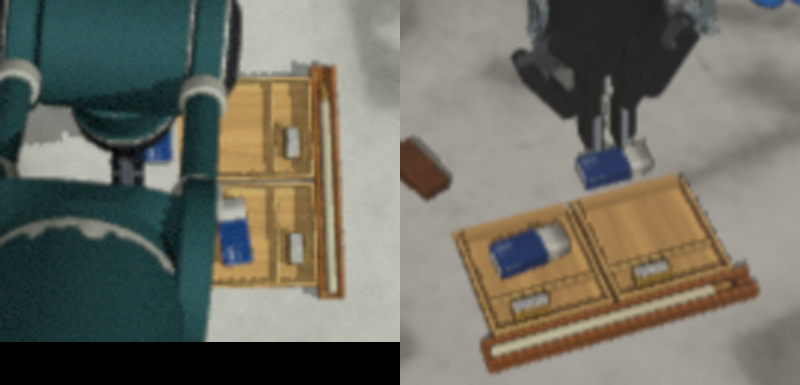

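The side crop shows the eraser at (578–652, 145–187) in front of the vacant mouth, which spans (580–690, 175–205). It is well centred and straight, so I'll push it on in.

Call:
play_rows(
  rows=[
    [[-0.01, 0, -0.001], [0, 0, 0]],
    [[-0.025, 0, -0.001], [0, 0, 0]],
    [[-0.04, 0, -0.001], [0, 0, 0]],
    [[-0.055, 0, -0.001], [0, 0, 0]],
    [[-0.07, 0, -0.001], [0, 0, 0]],
    [[-0.085, 0, -0.001], [0, 0, 0]],
    [[-0.1, 0, -0.001], [0, 0, 0]],
    [[-0.115, 0, -0.001], [0, 0, 0]],
    [[-0.13, -0.001, -0.001], [0, 0, 0]],
    [[-0.145, -0.001, -0.001], [0, 0, 0]],
    [[-0.16, -0.001, -0.001], [0, 0, 0]],
    [[-0.175, -0.002, -0.001], [0, 0, 0]],
    [[-0.19, -0.002, -0.001], [0, 0, 0]],
    [[-0.205, -0.002, -0.001], [0, 0, 0]],
    [[-0.22, -0.002, -0.001], [0, 0, 0]],
    [[-0.235, -0.002, -0.001], [0, 0, 0]],
    [[-0.245, -0.002, -0.001], [0, 0, 0]],
    [[-0.252, -0.002, -0.001], [0, 0, 0]],
    [[-0.252, -0.002, -0.001], [0, 0, 0]],
  ],
)

```text
time: 16.0
tool_pos: [0.5616, -0.1024, 0.006]
tcp_rot: [2.223, 2.219, -0.0]
wrist_force: [-0.4, 0.0, -0.2]
width: 0.138
grip_force: 0.0
```

Call:
play_rows(
  rows=[
    [[0.03, 0, -0.005], [0, 0, 0]],
    [[0.06, 0, -0.05], [0, 0, 0]],
    [[0.08, 0, -0.15], [0, 0, 0]],
    [[0.08, 0, -0.3], [0, 0, 0]],
    [[0.08, 0, -0.45], [0, 0, 0]],
    [[0.0, 0, -0.6], [0, 0, 0]],
    [[-0.15, 0, -0.7], [0, 0, 0]],
    [[-0.28, 0, -0.7], [0, 0, 0]],
    [[-0.28, 0, -0.7], [0, 0, 0]],
    [[-0.28, 0, -0.7], [0, 0, 0]],
  ],
)

```text
time: 16.83
tool_pos: [0.5619, -0.1728, 0.1828]
tcp_rot: [2.224, 2.216, 0.002]
wrist_force: [0.3, -0.0, 0.2]
width: 0.136
grip_force: 0.0
```

```bash
python3 -c "
from h import *
go(.56,-.2,.2,0)
c=wr('w6.png');s=snap('side','s6.png');print(proj(c,[.56,-.125,.015]))
a=cv2.imread('pics/w6.png')[:400,100:600];b=cv2.imread('pics/s6.png')[140:350,250:400]
f=lambda i:cv2.resize(i,(400,int(i.shape[0]*400/i.shape[1])),interpolation=cv2.INTER_CUBIC)
a,b=f(a),f(b);o=np.zeros((max(len(a),len(b)),800,3),np.uint8);o[:len(a),:400]=a;o[:len(b),400:]=b;cv2.imwrite('pics/m6.png',o)"
```

```text
t 16.83 pos [ 0.5619 -0.1728  0.1828] F [ 0.3 -0.   0.2] w 0.14
shift [-0.109 -0.007 -0.069] turn [ 0.003  0.001 -0.005] mm 32.3
[313.33604883 157.15685338]
```

View pics/m6.png

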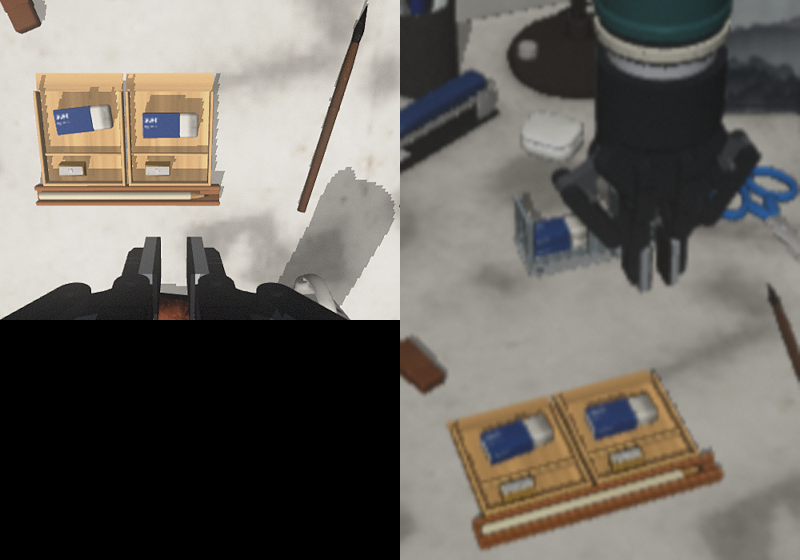

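The eraser lies flat at wrist crop (142–197, 112–138), wholly inside the right-hand tray's bay, between its walls and the divider. The filled kit, the magazine and the other visible items are unchanged, and the gripper is clear of everything.

```bash
python3 -c "
from h import *
print(bot.finish_job())"
```

```text
the job is handed in; nothing more can be done
None
```

The job is handed in: I pressed the plunger fully down once and let it come back up, then pushed the eraser into the vacant tray, where the last picture shows it flat and wholly inside at about 17 s.

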